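Shake out the tin that was not quite empty

ROBOT

A 6-joint arm with a two-finger parallel gripper is mounted at the origin on a cart in front of the work surface, level with it; the furniture and walls round the work are solid. World frame = base frame: x ahead of the robot, y to its left, z up, the work surface at z = 0. Lengths are in mm, angles in rad, forces in N, time in s.
With the tool pointing down it reaches from about 350 to 875 mm from the base axis. Payload 4.2 kg.
Tool frame: the origin (TCP) lies midway between the tips of the shut fingers; the grasp point (between the pads) lies 19 mm behind it; z points along the fingers, y is the direction in which the jaws open and shut (so a half turn about z gives the same grasp; the last joint's range is limited). The gripper opens to 85 mm and grips with 20 to 120 N. Pads are 22 mm wide; open, the fingers measure 114 mm over their backs; the gripper's body (76 mm by 85 mm) begins 54 mm behind the grasp point. The pads swing forward as they close: fully open they stand 13 mm farther back than shut.
Start: joints at [1.469, 0.385, 0.008, 0, -1.194, -0.259], TCP at [220.606, 584.75, 231.312] pointing down, gripper open.
Joint ranges: [-3.14, 3.14], [-1.21, 2.06], [-1.07, 1.41], [-3.16, 2.05], [-2.99, -0.16], [-3.1, 3.1]. Speed limits (rad/s): [2.79, 2.79, 3.14, 3.14, 3.14, 3.14].

INTERFACE

Orientations are given as a unit quaternion [x, y, z, w].
In Python, from bench import readout, optics, workorder, nets gives the robot as it stands. The module is installed in compiled form; this text tells all that it offers.
- The arm moves only by the tool move_arm, never from a script. Its argument "steps" is a list of rows, each a list of 7 numbers: the opening, from -1 (shut) to 1 (fully open), so that 0 is half open, then the shift along the world's x, y, z in mm, then the turn, a rotation vector about the world's x, y, z in rad. In form: [[gripper, tx, ty, tz, wx, wy, wz], ...]. A call has 1 to 5 rows; each row is the pose to reach, as a shift and turn from the pose commanded when the call began; what a row does not reach only later rows make up. A row lasts 1/12 s, in which the tool goes at most 41.7 mm and 7.16 degrees, less where a joint would pass 70% of its speed; a pose out of reach is approached as far as the arm can. A call with a gripper value outside its range is refused whole. The fingers move at their own pace and stop on an object; the grip force is fixed at half the most. Time passes only in rows, so rows that repeat a pose let the fingers close. It gives the time, the measured TCP pose, the force and the opening at its end, in the units of the state.
- readout.read_state(): the state, without advancing time (a new reading comes with each control period).
- optics.get_image(name): name is "scene" or "top" or "wrist"; returns a dict with "frame" (384x512x3 uint8, blue, green, red), "fx", "fy", "cx", "cy" (pixels), "rvec" (rotation vector, rad) and "tvec" (3), from world to camera coordinates, as OpenCV has them. Camera axes: x right, y down, z forward; pixel columns grow to the right and rows downward; lengths in mm; the calibration is good to about 2 mm. A picture is of the moment at which its call begins. There is no depth.
- workorder.job_done(): hands the job in, once; it reports no verdict.
Trained networks look in a picture, given as the dict that the camera call returned (one of the last four; its "shot" number tells which), for a name from the list of things; names that differ only in an ending like _2 or _b are one class to them, and where a whole thing is asked for, a point or a joint stands for the part that bears it (a point fixed in the world has none). Each returns a list of dicts, best first, with "conf" (0 to 1); they miss things now and then, are a little off and sometimes report something else, mostly with a low value. They report only what shows in the picture. A call takes as long as a camera call. They do not tell look-alikes from the thing itself.
- nets.silhouettes(name, picture): "region" (384x512 bool, what is visible of it) and "extent" ([left, top, right, bottom] in pixels, round what is visible of it).
- nets.tip_of(name, picture): "uv" ([column, row] in pixels: a listed point, or the origin of a listed thing).
The state is a dict: "clock": time; "joints": joint angles; "joint_vel": joint speeds; "joint_efforts": joint torques, N m; "position": TCP position; "ee_rot": TCP orientation; "contact_force": force on the tool from outside, world axes, zero at the start; "wrist_torque": the same for the moment, N m; "gripper_width": finger opening in mm.
Only numpy, scipy, OpenCV 4.12 (cv2) and the standard library are available. Lean on these libraries where they do the work, as an engineer would, in place of code of your own. Each camera call takes 0.05 s, during which the arm holds its last target.

TASK

Both yellow tins in the cradle were put back as empty, but one still has a steel weight inside: lift them by their ends, feel which one is heavy or rattles, and leave (or put back) the empty one in the cradle. Set the other down on the blue mat and let go, take it again across its sides so that its mouth is clear, and tip and shake it mouth down over the red tray until the weight has dropped into the tray. Still above the tray, rock it once more well mouth up and then well mouth down to make sure that nothing remains, then set it upright on the blue mat and let go, leaving the other things on the table alone.

Things in the scene. Friction and masses are not known exactly. Their poses are not given: they have to be found in the camera images.
- tin_1: yellow closed steel tin, 64 (x) x 44 (y) x 46 (z) mm, like its twin. Origin: centre of its underside, z up; mouth in its -x end, which looks roughly towards the robot at the start. It lies in a bay of the cradle. Empty it weighs 135 to 165 g; one of the two, not known which, also holds a loose 120 g steel roller, 20 mm diameter, 28 mm long, lying crosswise.
- tin_2: yellow closed steel tin, 64 (x) x 44 (y) x 46 (z) mm, like its twin. Origin: centre of its underside, z up; mouth in its -x end, which looks roughly towards the robot at the start. It lies in a bay of the cradle. Empty it weighs 135 to 165 g; one of the two, not known which, also holds a loose 120 g steel roller, 20 mm diameter, 28 mm long, lying crosswise.
- mouth_1 (a point): centre of the first tin's mouth, its only opening: 32 mm wide, 5 to 31 mm above the underside, 2 mm lip above the 3 mm floor, closed strip 15 mm high above it. The roller rolls out when the mouth points 40 degrees or more down, and stays in while the tin is level and moved smoothly. Held by its ends, the tin has a finger in front of its mouth.
- mouth_2 (a point): centre of the second tin's mouth, its only opening: 32 mm wide, 5 to 31 mm above the underside, 2 mm lip above the 3 mm floor, closed strip 15 mm high above it. The roller rolls out when the mouth points 40 degrees or more down, and stays in while the tin is level and moved smoothly. Held by its ends, the tin has a finger in front of its mouth.
- cradle: fixed dark plate 56 (x) x 126 (y) x 14 mm, origin under its centre, with three grey walls along x (46 mm long, 8 thick, top 54 mm above the table) at y = -59, 0, +59 mm: two bays 51 mm wide, centred at y = -29.5 and +29.5 mm. A tin in its bay rests on the plate, 14 mm above the table, its long sides between walls, its ends standing 9 mm out past them, free for fingers.
- mat: fixed thick blue rubber mat, 170 (x) x 150 (y) x 26 mm. Origin: centre of its underside, on the table.
- tray: fixed red open tray, 160 (x) x 130 (y) mm outside, walls 4 mm thick and 56 mm high, inner floor 24 mm above the table. Origin: centre of its underside.
- wash_bottle: squeeze bottle with red cap and bent spout, 70x60x178 mm, standing at the back. Bystander. Origin: centre of its underside.
- tape_roll: roll of brown packing tape lying flat, 72 mm across, 18 mm high. Bystander. Origin: centre of its underside.
- screwdriver: screwdriver with red handle, 200 mm long, lying on the table at the right. Bystander. Origin: centre of its underside.
- hybrid_08: black golf club head in a clear bag, 65x105x75 mm. Bystander. Origin: centre of its underside.
- dot_roll: roll of green stickers lying flat, 70 mm across, 22 mm high. Bystander. Origin: centre of its underside.
Things that resemble listed ones, but are neither listed nor needed, are in the scene too. Of the things that look like the tray, the larger one is meant.

How it is judged (in metres and radians):
On the way, in this order (a step that is already met when the one before it is completed fails the run):
1. a tin has been set down upright on the blue mat and let go (((x of tin_1 in the frame of mat between -0.065 and 0.065 m and y of tin_1 in the frame of mat between -0.06 and 0.06 m and z of tin_1 in the frame of mat below 0.031 m and angle between tin_1's own z axis and vertical below 0.1 rad and linear speed of tin_1 below 0.02 m/s and contact force between the fingers and tin_1 below 0.1 N) or (x of tin_2 in the frame of mat between -0.065 and 0.065 m and y of tin_2 in the frame of mat between -0.06 and 0.06 m and z of tin_2 in the frame of mat below 0.031 m and angle between tin_2's own z axis and vertical below 0.1 rad and linear speed of tin_2 below 0.02 m/s and contact force between the fingers and tin_2 below 0.1 N))), for 0.1 s.
2. the weight lies in the tray while a tin is held above the tray, its mouth pointing at least 30 degrees down (contact force between tray and anything else above 0.6 N and contact force between tray and tin_1 below 0.1 N and contact force between tray and tin_2 below 0.1 N and contact force between tray and the arm below 0.1 N and contact force between tray and the fingers below 0.1 N and ((x of tin_1 in the frame of tray between -0.12 and 0.12 m and y of tin_1 in the frame of tray between -0.1 and 0.1 m and z of tin_1 in the frame of tray above 0.06 m and angle between tin_1's own x axis and vertical below 1.05 rad) or (x of tin_2 in the frame of tray between -0.12 and 0.12 m and y of tin_2 in the frame of tray between -0.1 and 0.1 m and z of tin_2 in the frame of tray above 0.06 m and angle between tin_2's own x axis and vertical below 1.05 rad))), for 0.1 s.
3. check: the tin, still above the tray, is rocked mouth up (at least 10 degrees) (contact force between tray and anything else above 0.6 N and contact force between tray and tin_1 below 0.1 N and contact force between tray and tin_2 below 0.1 N and contact force between tray and the arm below 0.1 N and contact force between tray and the fingers below 0.1 N and ((x of tin_1 in the frame of tray between -0.12 and 0.12 m and y of tin_1 in the frame of tray between -0.1 and 0.1 m and z of tin_1 in the frame of tray above 0.06 m and angle between tin_1's own x axis and vertical above 1.75 rad) or (x of tin_2 in the frame of tray between -0.12 and 0.12 m and y of tin_2 in the frame of tray between -0.1 and 0.1 m and z of tin_2 in the frame of tray above 0.06 m and angle between tin_2's own x axis and vertical above 1.75 rad))), for 0.05 s.
4. check: the tin is tipped mouth down again above the tray (at least 30 degrees) (all of step 2), for 0.1 s.
At the end, for the whole second after the job is handed in: The weight lies in the red tray (0.6 N or more rests there, none from tin or robot); one tin upright (0.1 rad) on the blue mat, its centre within 65 mm (x), 60 mm (y) of the mat's; the other upright in a cradle bay, within 20 mm of its middle lengthwise; both at rest, released (contact force between tray and anything else above 0.6 N and contact force between tray and tin_1 below 0.1 N and contact force between tray and tin_2 below 0.1 N and contact force between tray and the arm below 0.1 N and contact force between tray and the fingers below 0.1 N and (((x of tin_1 in the frame of mat between -0.065 and 0.065 m and y of tin_1 in the frame of mat between -0.06 and 0.06 m and z of tin_1 in the frame of mat below 0.031 m and angle between tin_1's own z axis and vertical below 0.1 rad and linear speed of tin_1 below 0.02 m/s and contact force between the fingers and tin_1 below 0.1 N) and (x of tin_2 in the frame of cradle between -0.02 and 0.02 m and y of tin_2 in the frame of cradle between -0.04 and 0.04 m and z of tin_2 in the frame of cradle below 0.02 m and angle between tin_2's own z axis and vertical below 0.1 rad and linear speed of tin_2 below 0.02 m/s and contact force between the fingers and tin_2 below 0.1 N)) or ((x of tin_2 in the frame of mat between -0.065 and 0.065 m and y of tin_2 in the frame of mat between -0.06 and 0.06 m and z of tin_2 in the frame of mat below 0.031 m and angle between tin_2's own z axis and vertical below 0.1 rad and linear speed of tin_2 below 0.02 m/s and contact force between the fingers and tin_2 below 0.1 N) and (x of tin_1 in the frame of cradle between -0.02 and 0.02 m and y of tin_1 in the frame of cradle between -0.04 and 0.04 m and z of tin_1 in the frame of cradle below 0.02 m and angle between tin_1's own z axis and vertical below 0.1 rad and linear speed of tin_1 below 0.02 m/s and contact force between the fingers and tin_1 below 0.1 N)))); the robot touches nothing.
It fails at once if a bystander (wash_bottle) is moved more than 4 cm (distance of wash_bottle from where it was at the start of the episode above 0.04 m).
It fails at once if a bystander (tape_roll) is moved more than 4 cm (distance of tape_roll from where it was at the start of the episode above 0.04 m).
It fails at once if a bystander (screwdriver) is moved more than 4 cm (distance of screwdriver from where it was at the start of the episode above 0.04 m).
It fails at once if a bystander (hybrid_08) is moved more than 4 cm (distance of hybrid_08 from where it was at the start of the episode above 0.04 m).
It fails at once if a bystander (dot_roll) is moved more than 4 cm (distance of dot_roll from where it was at the start of the episode above 0.04 m).
It also fails if it takes over 72 s, if anything falls off the work surface, if the arm or the gripper's body presses on something with over 40 N, if the wrist force passes 120 N, or if a joint passes its speed limit or range.

## Working session

There is one attempt and no reset: what is moved stays moved. The work goes in short steps, Python scripts to look and compute and a tool call to move; the robot and the scene stay as the last step left them, time stands still between calls to the robot, and variables do not carry over. Pictures are saved under pics/ and viewed, and the job is handed in when it is done.

Besides the shell and the picture viewer there is one more tool, called as a command line: name --pt "numbers of a row" for each row, then --argument value for the rest. move_arm: Moves the arm, as the interface text tells. Its arguments: {"type":"object","properties":{"steps":{"type":"array","items":{"type":"array","items":{"type":"number"}}}},"required":["steps"]}

```bash
mkdir -p pics; cat > h.py <<'E'
import numpy as np,cv2
from bench import readout, optics, workorder, nets
from scipy.spatial.transform import Rotation as R
def P(im):
    Rm=cv2.Rodrigues(np.array(im["rvec"],float))[0];t=np.array(im["tvec"],float).ravel()
    return Rm,t
def ray(im,uv):
    Rm,t=P(im);d=Rm.T@np.array([(uv[0]-im["cx"])/im["fx"],(uv[1]-im["cy"])/im["fy"],1.]);return -Rm.T@t,d
def atz(im,uv,z):
    o,d=ray(im,uv);return o+d*(z-o[2])/d[2]
def proj(im,p):
    Rm,t=P(im);c=Rm@np.asarray(p,float)+t;return np.array([im["fx"]*c[0]/c[2]+im["cx"],im["fy"]*c[1]/c[2]+im["cy"]])
def tri(obs):
    A=np.zeros((3,3));b=np.zeros(3)
    for im,uv in obs:
        o,d=ray(im,uv);d=d/np.linalg.norm(d);M=np.eye(3)-np.outer(d,d);A+=M;b+=M@o
    x=np.linalg.solve(A,b);return x,[np.linalg.norm(proj(im,x)-uv) for im,uv in obs]
def save(im,n): cv2.imwrite("pics/"+n,im["frame"])
def st():
    s=readout.read_state();print({k:np.round(s[k],3).tolist() for k in s});return s
E
python3 - <<'E'
from h import *
st()
for n in["scene","top","wrist"]:
    im=optics.get_image(n);save(im,n+"0.png")
    print(n,im["fx"],im["cx"],np.round(-P(im)[0].T@P(im)[1]),"zdir",np.round(P(im)[0][2],2))
    for nm in["tin_1","cradle","mat","tray","wash_bottle","tape_roll","screwdriver","hybrid_08","dot_roll"]:
        print(nm,[(round(d["conf"],2),np.round(d["extent"]).tolist()) for d in nets.silhouettes(nm,im)][:4])
    for nm in["mouth_1","tin_1","cradle","mat","tray"]:
        print("tip",nm,[(round(d["conf"],2),np.round(d["uv"],1).tolist()) for d in nets.tip_of(nm,im)][:4])
E
```

```text
{'clock': 0.0, 'joints': [1.469, 0.386, 0.007, -0.001, -1.194, -0.259], 'joint_vel': [-0.002, -0.0, 0.001, 0.001, 0.0, -0.001], 'joint_efforts': [0.001, -39.228, 18.84, 4.186, -0.005, 0.0], 'position': [220.438, 584.194, 230.218], 'ee_rot': [0.984, -0.18, -0.0, 0.001], 'contact_force': [0.231, -0.038, 0.176], 'wrist_torque': [0.026, 0.006, -0.026], 'gripper_width': 85.567}
scene 384.79979550696623 253.46470759925614 [  93. -495.  913.] zdir [ 0.45  0.44 -0.78]
tin_1 [(0.78, [186.0, 143.0, 209.0, 171.0]), (0.57, [169.0, 136.0, 192.0, 164.0])]
cradle [(0.6, [311.0, 175.0, 337.0, 197.0]), (0.59, [170.0, 149.0, 210.0, 172.0])]
mat [(0.97, [170.0, 174.0, 245.0, 236.0])]
tray [(0.9, [231.0, 203.0, 304.0, 274.0]), (0.7, [277.0, 285.0, 334.0, 354.0])]
wash_bottle []
tape_roll [(0.82, [310.0, 174.0, 335.0, 198.0])]
screwdriver [(0.8, [325.0, 238.0, 370.0, 280.0])]
hybrid_08 [(0.79, [207.0, 111.0, 226.0, 136.0])]
dot_roll [(0.74, [270.0, 156.0, 291.0, 179.0]), (0.72, [170.0, 140.0, 210.0, 172.0])]
tip mouth_1 [(0.9, [175.0, 157.5]), (0.55, [192.9, 159.4])]
tip tin_1 [(0.67, [179.8, 152.8]), (0
[... 682 characters left out ...]
.0])]
screwdriver [(0.55, [334.0, 186.0, 390.0, 198.0])]
hybrid_08 [(0.57, [144.0, 156.0, 178.0, 171.0])]
dot_roll [(0.59, [239.0, 154.0, 257.0, 177.0])]
tip mouth_1 [(0.81, [170.5, 229.4]), (0.74, [185.7, 218.5]), (0.17, [291.7, 149.4])]
tip tin_1 [(0.91, [186.9, 212.5]), (0.61, [167.1, 218.3])]
tip cradle [(0.67, [179.0, 215.3]), (0.31, [248.5, 163.8])]
tip mat [(0.63, [233.8, 237.0])]
tip tray [(0.76, [368.9, 256.7]), (0.59, [298.2, 224.6])]
wrist 273.9271311845579 257.64028910406665 [288. 561. 374.] zdir [-0.26  0.1  -0.96]
tin_1 []
cradle []
mat []
tray []
wash_bottle []
tape_roll []
screwdriver []
hybrid_08 []
dot_roll []
tip mouth_1 []
tip tin_1 []
tip cradle []
tip mat []
tip tray []
```

```bash
python3 - <<'E'
import cv2,numpy as np
a=cv2.imread("pics/scene0.png")[100:370,140:400];cv2.imwrite("pics/s0c.png",cv2.resize(a,None,fx=2.2,fy=2.2,interpolation=2))
a=cv2.imread("pics/top0.png")[120:300,130:410];cv2.imwrite("pics/t0c.png",cv2.resize(a,None,fx=2.8,fy=2.8,interpolation=2))
E
```

```text
(no output)
```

View pics/s0c.png

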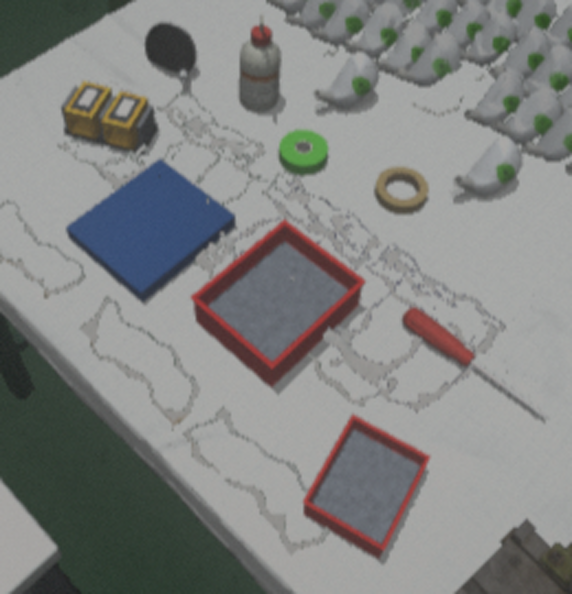

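View pics/t0c.png

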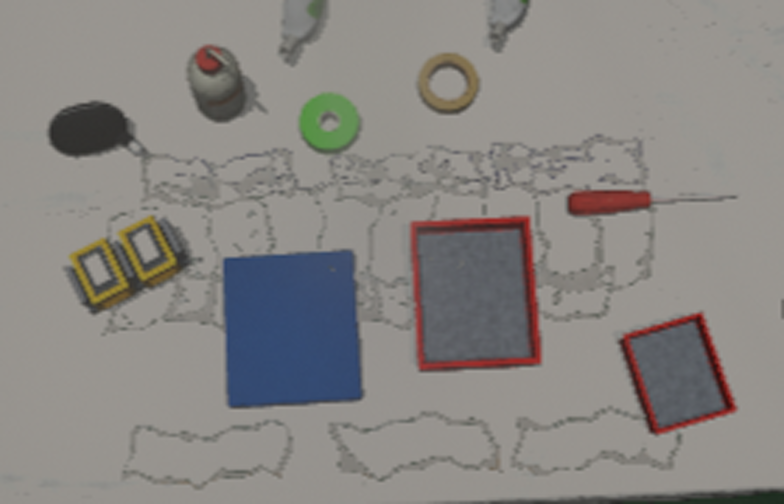

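View pics/wrist0.png

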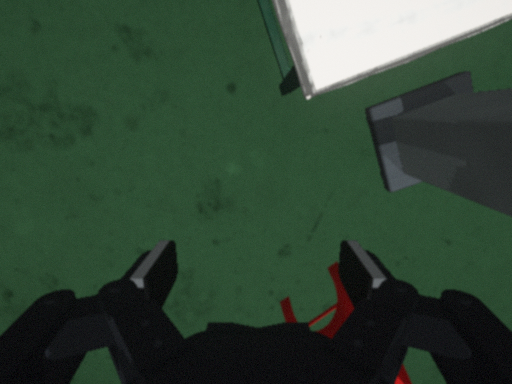

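```bash
python3 - <<'E'
from h import *
s=optics.get_image("scene");t=optics.get_image("top")
for a,b in[((180,144),(165.7,217.5)),((197.7,149),(182.9,209.3))]:
    x,e=tri([(s,a),(t,b)]);print(np.round(x),np.round(e,1), np.round(atz(t,b,60)),np.round(atz(s,a,60)))
# mat & tray corners in top
f=lambda c:(c[0]/2.8+130,c[1]/2.8+120); g=lambda c:(c[0]/2.2+140,c[1]/2.2+100)
for n,z,T,S in[("mat",26,[(223,258),(353,250),(361,399),(229,407)],[(161,161),(234,216),(143,299),(68,229)]),("tray",56,[(412,222),(529,217),(541,363),(418,370)],[(286,224),(363,281),(272,372),(195,297)])]:
    p=np.array([atz(t,f(c),z) for c in T]);print(n,np.round(p[:,:2]).tolist(),p.mean(0).round())
    p=np.array([atz(s,g(c),z) for c in S]);print(n,np.round(p[:,:2]).tolist(),p.mean(0).round())
    for c,d in zip(T,S): x,e=tri([(t,f(c)),(s,g(d))]);print(x.round(),np.round(e,1))
for n,c,z in[("wash",(213,88),80),("tape",(448,83),9),("dot",(329,122),11),("club",(90,128),40),("scr",(610,203),10)]: print(n,atz(t,f(c),z).round())
E
```

```text
[553. 284.  70.] [0.7 0.7] [553. 286.  60.] [560. 292.  60.]
[578. 230.  66.] [1.1 1.1] [577. 233.  60.] [585. 235.  60.]
mat [[571.0, 153.0], [573.0, 5.0], [404.0, 3.0], [402.0, 150.0]] [488.  78.  26.]
mat [[570.0, 149.0], [573.0, 6.0], [402.0, -6.0], [404.0, 147.0]] [487.  74.  26.]
[573. 154.  20.] [0.2 0.2]
[572.   5.  28.] [0.2 0.3]
[406.   2.  12.] [0.3 0.4]
[404. 149.  23.] [0.6 0.6]
tray [[596.0, -63.0], [596.0, -195.0], [432.0, -196.0], [430.0, -61.0]] [ 513. -129.   56.]
tray [[594.0, -67.0], [595.0, -193.0], [430.0, -198.0], [437.0, -64.0]] [ 514. -131.   56.]
[598. -64.  49.] [0. 0.]
[ 595. -194.   59.] [0.3 0.3]
[ 432. -196.   50.] [0. 0.]
[434. -63.  56.] [1.3 1.5]
wash [757. 155.  80.]
tape [ 776. -118.    9.]
dot [733.  26.  11.]
club [729. 303.  40.]
scr [ 619. -298.   10.]
```

move_arm --pt "1 29 -27 0 0 0 -0.07" --pt "1 58 -54 0 0 0 -0.14" --pt "1 87 -81 0 0 0 -0.21" --pt "1 116 -108 0 0 0 -0.28" --pt "1 145 -135 0 0 0 -0.35"

```text
clock: 2.77
position: [366.6, 448.4, 231.5]
ee_rot: [0.937, -0.349, 0.0, -0.0]
contact_force: [0.7, 0.1, -0.5]
gripper_width: 85.2
```

move_arm --pt "1 29 -27 0 0 0 -0.07" --pt "1 58 -54 0 0 0 -0.14" --pt "1 87 -81 0 0 0 -0.21" --pt "1 116 -108 0 0 0 -0.28" --pt "1 145 -135 0 0 0 -0.35"

```text
clock: 3.18
position: [511.8, 313.3, 231.6]
ee_rot: [0.862, -0.507, 0.0, -0.0]
contact_force: [1.0, 0.2, -0.3]
gripper_width: 85.4
```

move_arm --pt "1 29 -27 0 0 0 -0.05" --pt "1 54 -54 0 0 0 -0.08" --pt "1 54 -54 0 0 0 -0.08"

```text
clock: 3.43
position: [568.1, 256.2, 230.9]
ee_rot: [0.84, -0.543, 0.001, 0.0]
contact_force: [0.1, 1.6, 1.0]
gripper_width: 85.4
```

```bash
python3 - <<'E'
from h import *
st()
im=optics.get_image("wrist");save(im,"w1.png");print(np.round(-P(im)[0].T@P(im)[1]))
for nm in["tin_1","cradle"]: print(nm,[(round(d["conf"],2),np.round(d["extent"]).tolist()) for d in nets.silhouettes(nm,im)][:4])
for nm in["tin_1","cradle","mouth_1"]: print(nm,[(round(d["conf"],2),np.round(d["uv"]).tolist()) for d in nets.tip_of(nm,im)][:4])
E
```

```text
{'clock': 3.433, 'joints': [0.684, 0.382, 0.002, 0.001, -1.191, -0.261], 'joint_vel': [0.079, -0.024, -0.034, -0.03, 0.005, -0.033], 'joint_efforts': [-1.84, -39.23, 19.088, 4.368, -0.038, 0.146], 'position': [568.077, 256.204, 230.863], 'ee_rot': [0.84, -0.543, 0.001, 0.0], 'contact_force': [0.064, 1.641, 0.984], 'wrist_torque': [0.058, 0.005, -0.024], 'gripper_width': 85.372}
[598. 193. 374.]
tin_1 [(0.9, [226.0, 182.0, 279.0, 228.0]), (0.63, [225.0, 134.0, 284.0, 181.0])]
cradle [(0.93, [228.0, 124.0, 272.0, 232.0])]
tin_1 [(0.57, [252.0, 200.0])]
cradle [(0.81, [254.0, 173.0])]
mouth_1 [(0.64, [280.0, 156.0]), (0.59, [276.0, 199.0])]
```

View pics/w1.png

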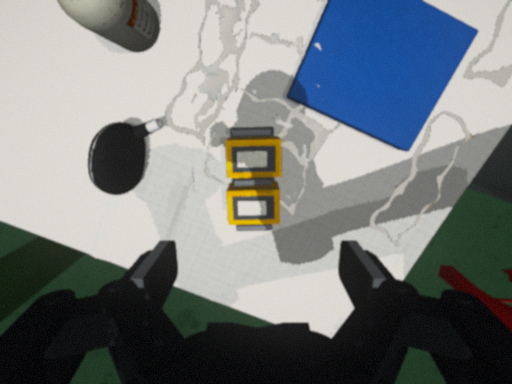

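```bash
cat >> h.py <<'E'
def yel(im,z=60,show=None):
    hsv=cv2.cvtColor(im["frame"],cv2.COLOR_BGR2HSV);m=cv2.inRange(hsv,(14,120,110),(32,255,255))
    m=cv2.morphologyEx(m,cv2.MORPH_CLOSE,np.ones((3,3)))
    if show: cv2.imwrite("pics/"+show,m)
    out=[]
    for c in cv2.findContours(m,cv2.RETR_EXTERNAL,cv2.CHAIN_APPROX_NONE)[0]:
        if cv2.contourArea(c)<150: continue
        r=cv2.minAreaRect(c);b=cv2.boxPoints(r)
        w=np.array([atz(im,p,z)[:2] for p in b])
        e1=w[1]-w[0];e2=w[2]-w[1];l=e1 if np.hypot(*e1)>np.hypot(*e2) else e2
        if l[0]<0:l=-l
        out.append((np.round(w.mean(0),1),np.round([np.hypot(*e1),np.hypot(*e2)],1),round(float(np.degrees(np.arctan2(l[1],l[0]))),1),b.mean(0)))
    return out
E
python3 - <<'E'
from h import *
im=optics.get_image("wrist")
for o in yel(im,60,"m1.png"):print(o)
a=im["frame"][110:245,200:310];cv2.imwrite("pics/w1c.png",cv2.resize(a,None,fx=4.3,fy=4.3,interpolation=2))
E
```

```text
(array([559.9, 292.4]), array([62.6, 45.5]), 24.8, array([251.5, 201. ], dtype=float32))
(array([583.3, 238.7]), array([62.9, 44.9]), 25.9, array([252.2627 , 152.15842], dtype=float32))
```

View pics/w1c.png

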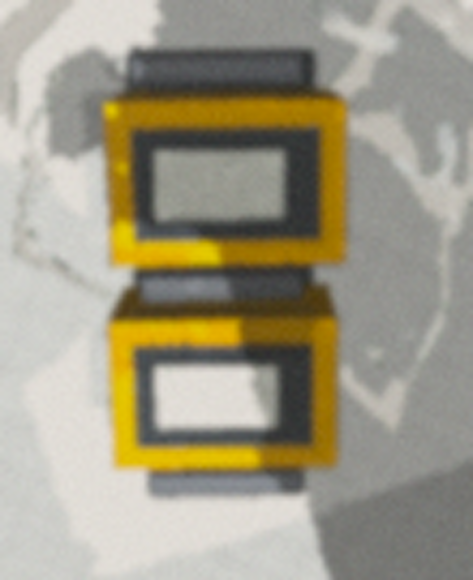

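move_arm --pt "1 6 -7 -25 0 0 0.01" --pt "1 12 -14 -50 0 0 0.01" --pt "1 18 -21 -75 0 0 0.01" --pt "1 18 -21 -75 0 0 0.01" --pt "1 18 -21 -75 0 0 0.01"

```text
clock: 4.2
position: [581.8, 239.9, 155.5]
ee_rot: [0.845, -0.535, -0.0, 0.001]
contact_force: [0.8, 0.3, 0.7]
gripper_width: 85.2
```

```bash
python3 - <<'E'
from h import *
st()
im=optics.get_image("wrist");save(im,"w2.png")
for z in(56,60,64):
  for o in yel(im,z,"m1.png"):print(z,o)
a=im["frame"][60:300,150:360];cv2.imwrite("pics/w2c.png",cv2.resize(a,None,fx=2.5,fy=2.5,interpolation=2))
E
```

```text
{'clock': 4.2, 'joints': [0.648, 0.452, -0.084, 0.0, -1.037, -0.207], 'joint_vel': [0.005, -0.036, 0.055, 0.018, -0.0, 0.0], 'joint_efforts': [-0.374, -39.391, 16.323, 3.583, -0.014, 0.011], 'position': [581.845, 239.933, 155.512], 'ee_rot': [0.845, -0.535, -0.0, 0.001], 'contact_force': [0.811, 0.257, 0.665], 'wrist_torque': [0.039, -0.072, 0.013], 'gripper_width': 85.151}
56 (array([558.6, 293.8]), array([63.3, 44.6]), 25.2, array([257. , 251.5], dtype=float32))
56 (array([582.3, 239.2]), array([63.2, 45.3]), 26.1, array([259.0755 , 193.13858], dtype=float32))
60 (array([559.6, 291.9]), array([62.2, 43.9]), 25.2, array([257. , 251.5], dtype=float32))
60 (array([582.8, 238.2]), array([62.2, 44.6]), 26.1, array([259.0755 , 193.13858], dtype=float32))
64 (array([560.5, 289.9]), array([61.2, 43.2]), 25.2, array([257. , 251.5], dtype=float32))
64 (array([583.3, 237.1]), array([61.2, 43.8]), 26.1, array([259.0755 , 193.13858], dtype=float32))
```

View pics/w2c.png

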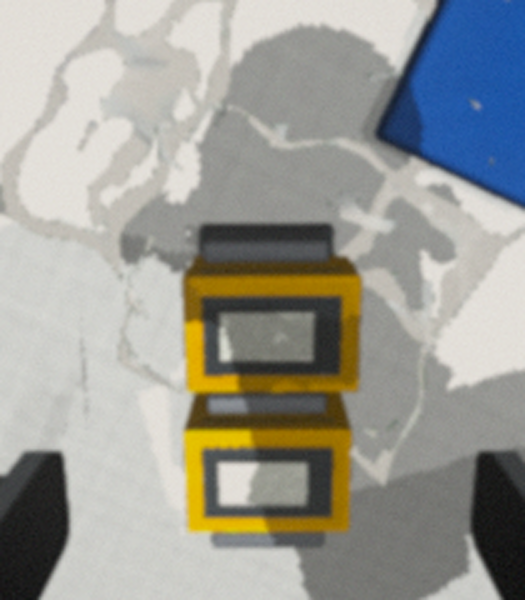

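move_arm --pt "1 0 0 -35 0 0 0" --pt "1 0 0 -70 0 0 0" --pt "1 0 0 -100 0 0 0" --pt "1 0 0 -120 0 0 0" --pt "1 0 0 -130 0 0 0"

```text
clock: 4.67
position: [582.1, 240.5, 25.5]
ee_rot: [0.845, -0.535, -0.0, 0.0]
contact_force: [-1.3, -1.1, -0.3]
gripper_width: 85.3
```

move_arm --pt "1 0 0 0 0 0 0" --pt "1 0 0 0 0 0 0"

```text
clock: 4.83
position: [583.7, 241.0, 28.1]
ee_rot: [0.845, -0.535, 0.001, -0.001]
contact_force: [0.1, 0.3, 0.7]
gripper_width: 85.5
```

```bash
python3 - <<'E'
from h import *
st()
im=optics.get_image("wrist");save(im,"w3.png")
E
```

```text
{'clock': 4.833, 'joints': [0.648, 0.594, -0.207, 0.001, -0.767, -0.207], 'joint_vel': [-0.005, -0.022, 0.014, 0.003, 0.004, -0.001], 'joint_efforts': [-0.005, -43.038, 13.434, 2.969, -0.019, -0.001], 'position': [583.719, 240.973, 28.115], 'ee_rot': [0.845, -0.535, 0.001, -0.001], 'contact_force': [0.123, 0.338, 0.653], 'wrist_torque': [0.019, -0.044, -0.042], 'gripper_width': 85.468}
```

View pics/w3.png

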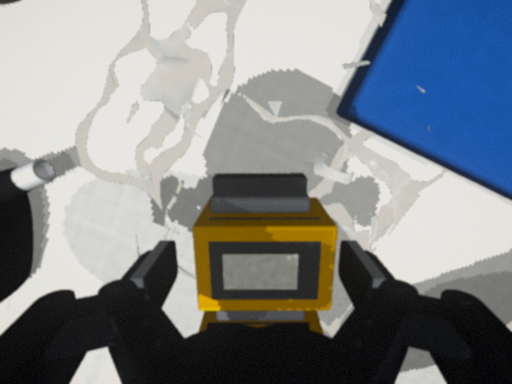

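move_arm --pt "0.5 -1 -1 0 0 0 0" --pt "0.2 -1 -1 0 0 0 0" --pt "-1 -1 -1 0 0 0 0" --pt "-1 -1 -1 0 0 0 0" --pt "-1 -1 -1 0 0 0 0"

```text
clock: 5.3
position: [582.5, 239.4, 28.6]
ee_rot: [0.845, -0.536, 0.001, -0.001]
contact_force: [-1.3, 1.2, 6.9]
gripper_width: 63.1
```

move_arm --pt "-1 0 0 0 0 0 0" --pt "-1 0 0 0 0 0 0" --pt "-1 0 0 0 0 0 0" --pt "-1 0 0 0 0 0 0"

```text
clock: 5.63
position: [582.5, 239.4, 28.6]
ee_rot: [0.845, -0.536, 0.001, -0.001]
contact_force: [-1.6, 0.6, 6.5]
gripper_width: 62.7
```

```bash
python3 - <<'E'
from h import *
st()
im=optics.get_image("wrist");save(im,"w4.png")
E
```

```text
{'clock': 5.633, 'joints': [0.647, 0.592, -0.211, 0.001, -0.765, -0.207], 'joint_vel': [0.0, -0.001, -0.001, -0.0, -0.001, 0.0], 'joint_efforts': [-0.636, -40.671, 12.959, 2.842, 0.447, 0.029], 'position': [582.53, 239.424, 28.625], 'ee_rot': [0.845, -0.536, 0.001, -0.001], 'contact_force': [-1.586, 0.599, 6.503], 'wrist_torque': [0.02, 0.581, -0.058], 'gripper_width': 62.662}
```

View pics/w4.png

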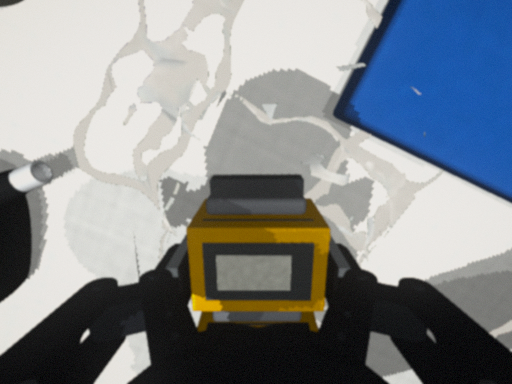

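move_arm --pt "-1 0 0 6 0 0 0" --pt "-1 0 0 16 0 0 0" --pt "-1 0 0 28 0 0 0" --pt "-1 0 0 40 0 0 0" --pt "-1 0 0 50 0 0 0"

```text
clock: 6.1
position: [582.1, 238.9, 78.2]
ee_rot: [0.844, -0.536, 0.0, -0.001]
contact_force: [0.1, -0.2, -1.9]
gripper_width: 63.3
```

move_arm --pt "-1 0 0 6 0 0 0" --pt "-1 0 0 10 0 0 0" --pt "-1 0 0 10 0 0 0" --pt "-1 0 0 10 0 0 0" --pt "-1 0 0 10 0 0 0"

```text
clock: 6.52
position: [581.1, 238.5, 85.6]
ee_rot: [0.844, -0.536, -0.0, 0.001]
contact_force: [0.4, 0.2, -3.2]
gripper_width: 63.3
```

move_arm --pt "-1 0 0 0 0 0 0" --pt "-1 0 0 0 0 0 0" --pt "-1 0 0 0 0 0 0"

```text
clock: 6.77
position: [581.4, 238.6, 85.8]
ee_rot: [0.844, -0.536, -0.0, 0.0]
contact_force: [-0.3, -0.5, -2.9]
gripper_width: 62.9
```

```bash
python3 - <<'E'
from h import *
st()
for i in range(4):
  im=optics.get_image("wrist"); s=readout.read_state();print(s["clock"],np.round(s["contact_force"],2),np.round(s["wrist_torque"],3))
save(im,"w5.png")
E
```

```text
{'clock': 6.767, 'joints': [0.647, 0.522, -0.163, -0.0, -0.887, -0.207], 'joint_vel': [0.001, -0.002, 0.001, 0.003, -0.0, 0.001], 'joint_efforts': [-0.003, -44.368, 16.567, 3.826, -0.01, -0.0], 'position': [581.435, 238.646, 85.802], 'ee_rot': [0.844, -0.536, -0.0, 0.0], 'contact_force': [-0.29, -0.543, -2.926], 'wrist_torque': [-0.015, -0.011, -0.047], 'gripper_width': 62.949}
6.8167 [ 0.61  0.3  -2.64] [-0.008  0.014  0.015]
6.8667 [ 0.71 -1.3  -2.3 ] [ 0.01   0.046 -0.054]
6.9167 [-0.78  0.42 -3.29] [ 0.04  -0.023 -0.021]
6.9667 [-0.13 -0.5  -3.32] [ 0.038 -0.029  0.023]
```

View pics/w5.png

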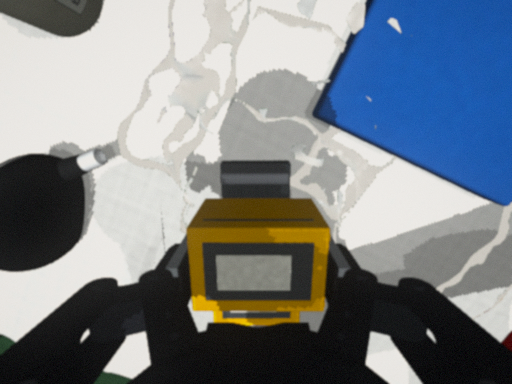

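```bash
python3 - <<'E'
from h import *
F=[]
for i in range(16):
  im=optics.get_image("wrist"); s=readout.read_state();F.append(s["contact_force"])
F=np.array(F);print(F.mean(0),F.std(0)/4)
E
```

```text
[-0.01349704  0.12352885 -2.64481232] [0.11456467 0.11271517 0.08203695]
```

move_arm --pt "-1 -1 -2 5 0 0 -0.04" --pt "-1 -3 -6 10 0 0 -0.1" --pt "-1 -7 -12 10 0 0 -0.17" --pt "-1 -11 -19 10 0 0 -0.25" --pt "-1 -15 -26 10 0 0 -0.33"

```text
clock: 8.18
position: [566.4, 212.6, 96.4]
ee_rot: [0.744, -0.669, -0.0, -0.0]
contact_force: [-0.3, 0.2, -2.0]
gripper_width: 62.9
```

move_arm --pt "-1 -4 -7 0 0 0 -0.08" --pt "-1 -8 -14 0 0 0 -0.16" --pt "-1 -12 -21 0 0 0 -0.24" --pt "-1 -16 -28 0 0 0 -0.32" --pt "-1 -20 -35 0 0 0 -0.4"

```text
clock: 8.6
position: [546.4, 177.4, 96.4]
ee_rot: [-0.596, 0.803, -0.0, 0.0]
contact_force: [0.2, 0.7, -3.2]
gripper_width: 63.1
```

move_arm --pt "-1 -4 -7 0 0 0 -0.08" --pt "-1 -8 -14 0 0 0 -0.16" --pt "-1 -12 -21 0 0 0 -0.24" --pt "-1 -16 -28 0 0 0 -0.32" --pt "-1 -20 -35 0 0 0 -0.4"

```text
clock: 9.02
position: [526.5, 142.4, 96.5]
ee_rot: [-0.425, 0.905, -0.0, 0.0]
contact_force: [0.3, -0.5, -2.9]
gripper_width: 62.9
```

move_arm --pt "-1 -4 -7 0 0 0 -0.08" --pt "-1 -8 -14 0 0 0 -0.16" --pt "-1 -12 -21 0 0 0 -0.24" --pt "-1 -16 -28 0 0 0 -0.32" --pt "-1 -20 -35 0 0 0 -0.4"

```text
clock: 9.43
position: [506.6, 107.5, 96.6]
ee_rot: [-0.236, 0.972, 0.0, 0.0]
contact_force: [0.2, 0.4, -2.6]
gripper_width: 63.1
```

move_arm --pt "-1 -4 -7 0 0 0 -0.08" --pt "-1 -8 -14 0 0 0 -0.16" --pt "-1 -12 -21 0 0 0 -0.24" --pt "-1 -16 -27 0 0 0 -0.32" --pt "-1 -18 -30 0 0 0 -0.38"

```text
clock: 9.85
position: [488.1, 77.1, 96.5]
ee_rot: [-0.048, 0.999, 0.0, -0.0]
contact_force: [0.5, 0.2, -2.9]
gripper_width: 63.3
```

move_arm --pt "-1 -1 0 0 0 0 -0.06" --pt "-1 -1 0 0 0 0 -0.1" --pt "-1 -1 0 0 0 0 -0.1" --pt "-1 -1 0 0 0 0 -0.1"

```text
clock: 10.18
position: [487.8, 77.8, 96.6]
ee_rot: [-0.001, 1.0, 0.0, 0.0]
contact_force: [-0.1, -0.0, -3.6]
gripper_width: 63.1
```

```bash
python3 - <<'E'
from h import *
st()
s=optics.get_image("scene");cv2.imwrite("pics/s6.png",cv2.resize(s["frame"][120:300,130:330],None,fx=3,fy=3,interpolation=2))
save(optics.get_image("wrist"),"w6.png")
E
```

```text
{'clock': 10.183, 'joints': [0.488, 0.314, -0.49, 0.0, -0.767, -2.057], 'joint_vel': [0.001, 0.004, -0.001, 0.002, -0.001, 0.002], 'joint_efforts': [-0.03, -32.123, 14.832, 3.423, -0.008, -0.032], 'position': [487.768, 77.83, 96.554], 'ee_rot': [-0.001, 1.0, 0.0, 0.0], 'contact_force': [-0.138, -0.023, -3.628], 'wrist_torque': [0.024, 0.026, -0.04], 'gripper_width': 63.078}
```

View pics/s6.png

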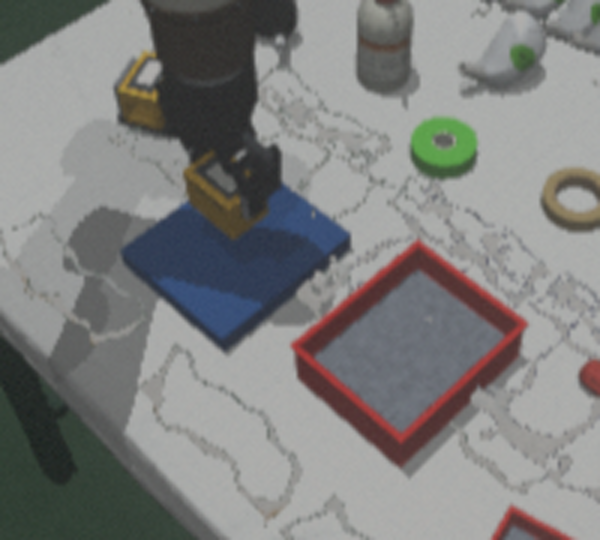

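View pics/w6.png

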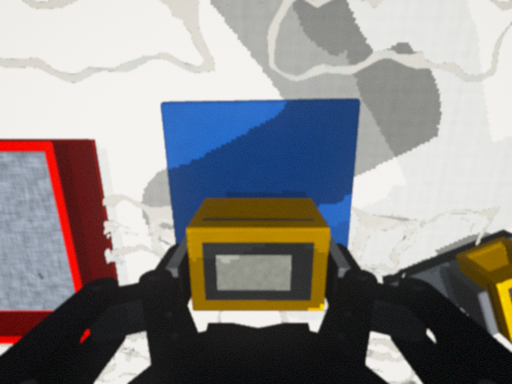

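move_arm --pt "-1 0 0 -10 0 0 0" --pt "-1 0 0 -24 0 0 0" --pt "-1 0 0 -38 0 0 0" --pt "-1 0 0 -46 0 0 0" --pt "-1 0 0 -50 0 0 0"

```text
clock: 10.7
position: [487.0, 77.5, 45.2]
ee_rot: [-0.001, 1.0, -0.0, -0.001]
contact_force: [-0.3, 0.8, -1.6]
gripper_width: 63.2
```

move_arm --pt "-1 0 0 -2 0 0 0" --pt "-1 0 0 -4 0 0 0" --pt "-1 0 0 -5 0 0 0" --pt "-1 0 0 -5 0 0 0"

```text
clock: 11.03
position: [487.9, 77.9, 41.6]
ee_rot: [-0.0, 1.0, 0.0, 0.0]
contact_force: [0.2, 0.2, -2.3]
gripper_width: 62.9
```

move_arm --pt "-1 0 0 -1 0 0 0" --pt "-1 0 0 -1 0 0 0" --pt "-1 0 0 -2 0 0 0" --pt "-1 0 0 -2 0 0 0"

```text
clock: 11.37
position: [488.0, 77.9, 40.6]
ee_rot: [-0.001, 1.0, 0.0, 0.001]
contact_force: [-2.1, -0.3, 6.8]
gripper_width: 63.2
```

move_arm --pt "-1 0 0 1 0 0 0" --pt "-0.5 0 0 1 0 0 0" --pt "0.3 0 0 1 0 0 0" --pt "0.6 0 0 1 0 0 0" --pt "1 0 0 1 0 0 0"

```text
clock: 11.78
position: [487.9, 77.8, 40.4]
ee_rot: [-0.001, 1.0, 0.0, 0.0]
contact_force: [0.0, -0.4, -0.3]
gripper_width: 78.6
```

move_arm --pt "1 0 0 0 0 0 0" --pt "1 0 0 0 0 0 0" --pt "1 0 0 0 0 0 0" --pt "1 0 0 0 0 0 0"

```text
clock: 12.12
position: [487.7, 77.8, 40.3]
ee_rot: [-0.0, 1.0, 0.0, 0.0]
contact_force: [-0.1, -0.3, -0.4]
gripper_width: 85.3
```

```bash
python3 - <<'E'
from h import *
F=[]
for i in range(8):
  im=optics.get_image("wrist"); s=readout.read_state();F.append(s["contact_force"])
print(np.mean(F,0)); save(im,"w7.png")
E
```

```text
[ 0.05220978 -0.47179294  0.22697249]
```

View pics/w7.png

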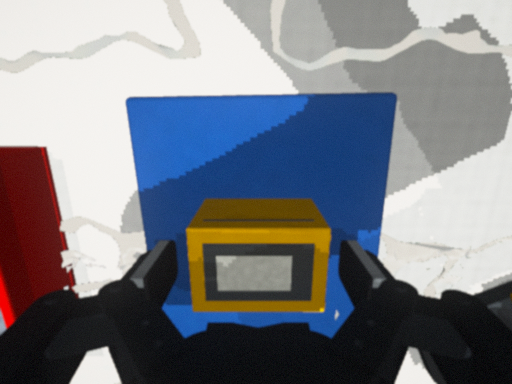

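move_arm --pt "1 0 0 15 0 0 0" --pt "1 0 0 40 0 0 0" --pt "1 0 0 70 0 0 0" --pt "1 0 0 90 0 0 0.1" --pt "1 0 0 90 0 0 0.22"

```text
clock: 12.93
position: [490.4, 78.8, 135.0]
ee_rot: [-0.113, 0.994, 0.001, 0.005]
contact_force: [0.4, 0.5, -0.3]
gripper_width: 85.8
```

move_arm --pt "1 0 0 0 0 0 0.12" --pt "1 0 0 0 0 0 0.24" --pt "1 0 0 0 0 0 0.36" --pt "1 0 0 0 0 0 0.48" --pt "1 0 0 0 0 0 0.6"

```text
clock: 13.35
position: [487.5, 77.7, 130.3]
ee_rot: [-0.402, 0.916, 0.0, -0.0]
contact_force: [0.1, 0.5, -0.5]
gripper_width: 85.2
```

move_arm --pt "1 0 0 0 0 0 0.12" --pt "1 0 0 0 0 0 0.24" --pt "1 0 0 0 0 0 0.36" --pt "1 0 0 0 0 0 0.48" --pt "1 0 0 0 0 0 0.6"

```text
clock: 13.77
position: [487.5, 77.7, 130.3]
ee_rot: [-0.654, 0.756, 0.0, -0.0]
contact_force: [0.2, 0.4, 0.1]
gripper_width: 85.3
```

move_arm --pt "1 0 0 0 0 0 0.1" --pt "1 0 0 0 0 0 0.15" --pt "1 0 0 0 0 0 0.15" --pt "1 0 0 0 0 0 0.15"

```text
clock: 14.1
position: [487.5, 77.7, 130.3]
ee_rot: [-0.707, 0.708, 0.0, -0.0]
contact_force: [-1.1, -0.1, 0.1]
gripper_width: 85.1
```

```bash
python3 - <<'E'
from h import *
st()
im=optics.get_image("wrist");save(im,"w8.png")
for o in yel(im,72,"m8.png"):print(o)
for nm in["mouth_1"]: print(nm,[(round(d["conf"],2),np.round(d["uv"]).tolist()) for d in nets.tip_of(nm,im)][:4])
E
```

```text
{'clock': 14.1, 'joints': [0.488, 0.268, -0.45, -0.0, -0.853, -0.489], 'joint_vel': [-0.001, 0.001, 0.003, -0.001, 0.001, -0.002], 'joint_efforts': [0.001, -29.617, 15.279, 3.395, -0.0, 0.042], 'position': [487.527, 77.741, 130.275], 'ee_rot': [-0.707, 0.708, 0.0, -0.0], 'contact_force': [-1.067, -0.136, 0.113], 'wrist_torque': [-0.01, 0.002, -0.006], 'gripper_width': 85.102}
(array([487.3,  79. ]), array([42.5, 63.4]), -88.3, array([259.5, 208.5], dtype=float32))
mouth_1 [(0.75, [258.0, 232.0]), (0.24, [7.0, 138.0])]
```

View pics/w8.png

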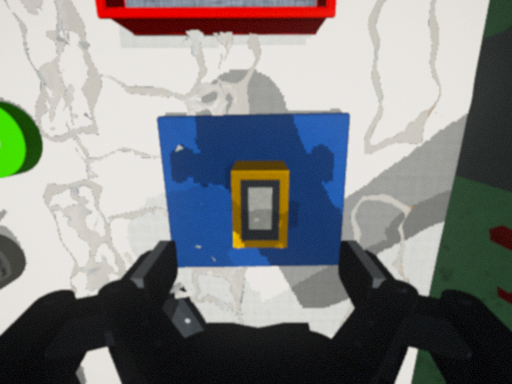

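move_arm --pt "1 0 0 -30 0 0 0" --pt "1 0 0 -60 0 0 0" --pt "1 0 0 -85 0 0 0" --pt "1 0 0 -96 0 0 0" --pt "1 0 0 -96 0 0 0"

```text
clock: 14.62
position: [485.6, 76.8, 31.6]
ee_rot: [-0.707, 0.708, 0.001, -0.003]
contact_force: [-0.1, -0.3, 0.1]
gripper_width: 85.3
```

move_arm --pt "0.6 0 0 0 0 0 0" --pt "0.3 0 0 0 0 0 0" --pt "0 0 0 0 0 0 0" --pt "-1 0 0 0 0 0 0" --pt "-1 0 0 0 0 0 0"

```text
clock: 15.03
position: [488.3, 78.2, 35.7]
ee_rot: [0.707, -0.707, 0.0, -0.001]
contact_force: [-2.1, 1.5, 5.5]
gripper_width: 43.3
```

move_arm --pt "-1 0 0 0 0 0 0" --pt "-1 0 0 0 0 0 0" --pt "-1 0 0 0 0 0 0" --pt "-1 0 0 0 0 0 0"

```text
clock: 15.37
position: [488.3, 78.2, 35.7]
ee_rot: [0.707, -0.707, 0.0, -0.001]
contact_force: [-1.1, 0.2, 7.4]
gripper_width: 43.3
```

```bash
python3 - <<'E'
from h import *
st()
im=optics.get_image("wrist");save(im,"w9.png")
E
```

```text
{'clock': 15.367, 'joints': [0.488, 0.41, -0.549, 0.0, -0.609, -0.488], 'joint_vel': [-0.001, 0.002, 0.001, 0.001, -0.001, 0.001], 'joint_efforts': [-0.463, -30.438, 10.812, 2.415, 0.435, 0.047], 'position': [488.336, 78.193, 35.666], 'ee_rot': [0.707, -0.707, 0.0, -0.001], 'contact_force': [-1.127, 0.237, 7.377], 'wrist_torque': [0.191, 0.574, -0.09], 'gripper_width': 43.346}
```

View pics/w9.png

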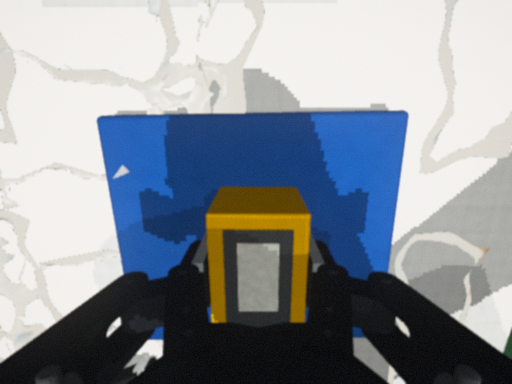

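move_arm --pt "-1 0 0 5 0 0 0" --pt "-1 0 0 15 0 0 0" --pt "-1 0 0 28 0.03 0 0" --pt "-1 0 0 43 0.06 0 0" --pt "-1 0 0 58 0.1 0 0"

```text
clock: 15.83
position: [486.7, 77.9, 92.5]
ee_rot: [0.706, -0.706, -0.036, -0.035]
contact_force: [-1.0, 0.2, -2.6]
gripper_width: 43.1
```

move_arm --pt "-1 0 -3 15 0 0 0" --pt "-1 1 -8 30 0 0 0" --pt "-1 2 -15 43 0 0 0" --pt "-1 3 -25 53 0 0 0" --pt "-1 4 -36 58 0 0 0"

```text
clock: 16.25
position: [491.8, 41.5, 151.6]
ee_rot: [0.706, -0.706, -0.035, -0.036]
contact_force: [1.3, 0.5, -2.9]
gripper_width: 43.4
```

move_arm --pt "-1 2 -12 0 0 0 0" --pt "-1 4 -26 0 0 0 0" --pt "-1 6 -40 0 0 0 0" --pt "-1 8 -54 0 0 0 0" --pt "-1 10 -68 0 0 0 0"

```text
clock: 16.67
position: [500.8, -27.3, 149.6]
ee_rot: [-0.706, 0.706, 0.036, 0.035]
contact_force: [0.4, -0.9, -3.0]
gripper_width: 43.1
```

move_arm --pt "-1 2 -14 0 0 0 0" --pt "-1 4 -28 0 0 0 0" --pt "-1 6 -42 0 0 0 0" --pt "-1 8 -56 0 0 0 0" --pt "-1 9 -68 0 0 0 0"

```text
clock: 17.08
position: [510.0, -95.4, 149.6]
ee_rot: [-0.706, 0.707, 0.036, 0.035]
contact_force: [-0.8, 0.9, -2.8]
gripper_width: 43.2
```

move_arm --pt "-1 1 -10 0 0 0 0" --pt "-1 2 -18 0 0 0 0" --pt "-1 3 -24 0 0 0 0" --pt "-1 3 -30 0 0 0 0" --pt "-1 3 -34 0 0 0 0"

```text
clock: 17.5
position: [513.6, -128.7, 150.2]
ee_rot: [-0.706, 0.706, 0.035, 0.035]
contact_force: [-0.4, -0.7, -2.4]
gripper_width: 43.3
```

move_arm --pt "-1 0 -1 0 0 0 0" --pt "-1 0 -2 0 0 0 0" --pt "-1 0 -2 0 0 0 0"

```text
clock: 17.75
position: [513.6, -130.1, 150.3]
ee_rot: [0.706, -0.706, -0.035, -0.035]
contact_force: [-0.0, -0.1, -2.1]
gripper_width: 43.1
```

```bash
python3 - <<'E'
from h import *
st()
s=optics.get_image("scene");cv2.imwrite("pics/s10.png",cv2.resize(s["frame"][120:320,150:370],None,fx=3,fy=3,interpolation=2))
save(optics.get_image("wrist"),"w10.png")
E
```

```text
{'clock': 17.75, 'joints': [-0.002, 0.314, -0.278, -0.12, -0.982, 0.07], 'joint_vel': [0.005, -0.001, -0.001, -0.001, 0.001, -0.002], 'joint_efforts': [-0.163, -34.633, 17.453, 3.871, -0.022, 0.011], 'position': [513.553, -130.111, 150.311], 'ee_rot': [0.706, -0.706, -0.035, -0.035], 'contact_force': [-0.025, -0.136, -2.099], 'wrist_torque': [-0.251, 0.009, 0.048], 'gripper_width': 43.053}
```

View pics/s10.png

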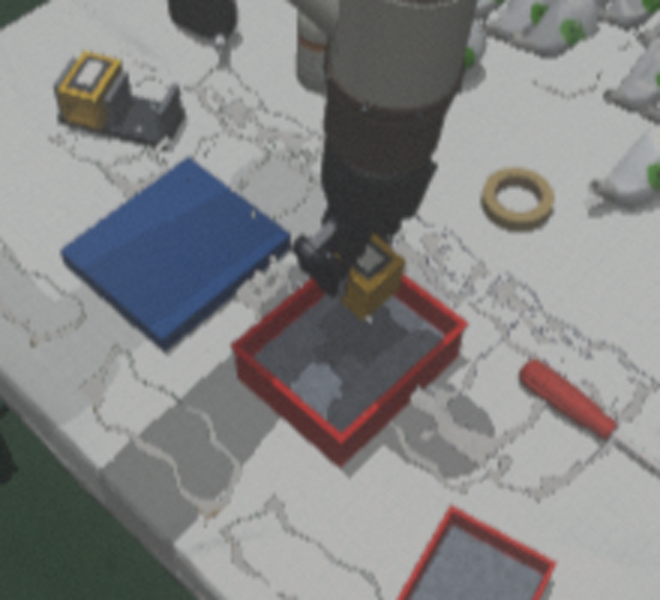

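View pics/w10.png

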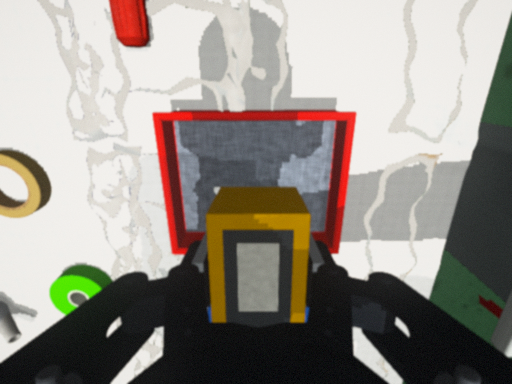

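move_arm --pt "-1 0 -4 0 -0.11 0 0" --pt "-1 0 -8 0 -0.22 0 0" --pt "-1 0 -12 0 -0.33 0 0" --pt "-1 0 -16 0 -0.44 0 0" --pt "-1 0 -20 0 -0.55 0 0"

```text
clock: 18.27
position: [514.3, -149.2, 151.2]
ee_rot: [0.689, -0.688, 0.161, 0.158]
contact_force: [0.4, -1.7, -6.4]
gripper_width: 43.2
```

move_arm --pt "-1 0 0 -5 -0.11 0 0" --pt "-1 0 0 -10 -0.22 0 0" --pt "-1 0 0 -15 -0.33 0 0" --pt "-1 0 0 -20 -0.44 0 0" --pt "-1 0 0 -20 -0.55 0 0"

```text
clock: 18.68
position: [514.4, -149.2, 130.4]
ee_rot: [0.621, -0.619, 0.341, 0.339]
contact_force: [0.4, -0.7, -2.0]
gripper_width: 43.1
```

move_arm --pt "-1 0 0 0 -0.08 0 0" --pt "-1 0 0 0 -0.12 0 0" --pt "-1 0 0 0 -0.12 0 0" --pt "-1 0 0 0 -0.12 0 0"

```text
clock: 19.02
position: [514.3, -149.5, 129.9]
ee_rot: [0.6, -0.599, 0.375, 0.375]
contact_force: [-0.1, -0.6, -1.9]
gripper_width: 43.6
```

```bash
python3 - <<'E'
from h import *
s=st();Rm=R.from_quat(s["ee_rot"]).as_matrix();print(Rm.round(2))
print("angle tinx(=toolx) vs vertical",np.arccos(Rm[2,0]))
s=optics.get_image("scene");cv2.imwrite("pics/s11.png",cv2.resize(s["frame"][150:300,200:350],None,fx=4,fy=4,interpolation=2))
t=optics.get_image("top");cv2.imwrite("pics/t11.png",cv2.resize(t["frame"][170:280,230:360],None,fx=4.5,fy=4.5,interpolation=2))
save(optics.get_image("wrist"),"w11.png")
E
```

```text
{'clock': 19.017, 'joints': [0.355, 0.548, -0.815, 1.133, -1.199, -1.361], 'joint_vel': [-0.012, -0.027, 0.004, -0.008, -0.004, 0.001], 'joint_efforts': [0.266, -35.508, 7.612, 0.895, -2.131, -0.022], 'position': [514.285, -149.495, 129.886], 'ee_rot': [0.6, -0.599, 0.375, 0.375], 'contact_force': [-0.076, -0.561, -1.943], 'wrist_torque': [2.167, 0.012, -0.03], 'gripper_width': 43.595}
[[ 0.   -1.    0.  ]
 [-0.44 -0.   -0.9 ]
 [ 0.9  -0.   -0.44]]
angle tinx(=toolx) vs vertical 0.4525652484183008
```

View pics/s11.png

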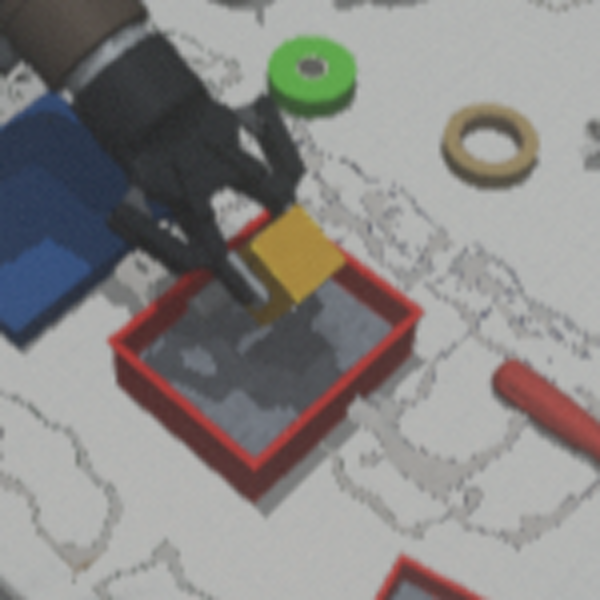

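View pics/t11.png

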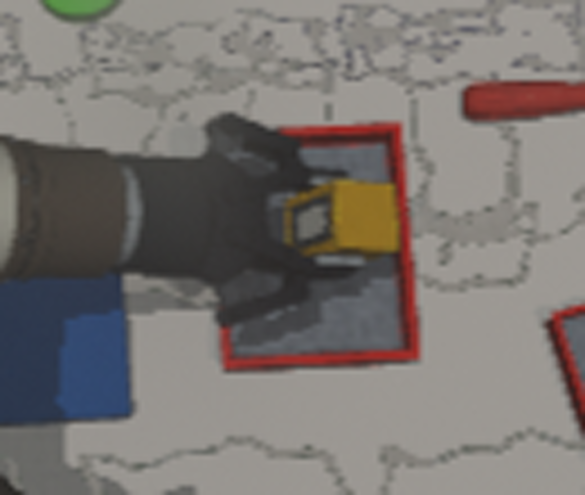

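View pics/w11.png

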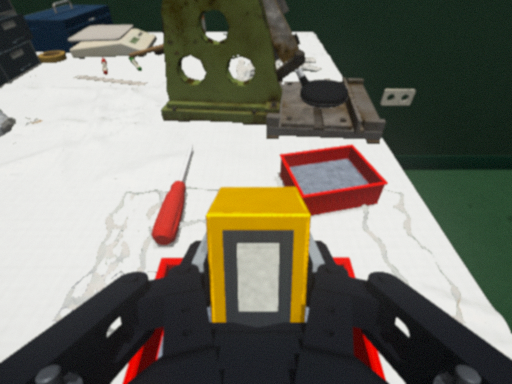

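```bash
python3 - <<'E'
from h import *
F=[]
for i in range(10):
  im=optics.get_image("scene"); s=readout.read_state();F.append(s["contact_force"])
print(np.mean(F,0),np.std(F,0)/3)
E
```

```text
[ 0.04805444  0.00672614 -1.44224154] [0.10024957 0.1761334  0.16176002]
```

move_arm --pt "-1 0 0 10 0 0 0" --pt "-1 0 0 -2 0 0 0" --pt "-1 0 0 10 0 0 0" --pt "-1 0 0 0 0 0 0" --pt "-1 0 0 0 0 0 0"

```text
clock: 20.08
position: [513.5, -150.2, 129.7]
ee_rot: [0.599, -0.599, 0.375, 0.375]
contact_force: [0.0, -0.8, -2.1]
gripper_width: 43.4
```

move_arm --pt "-1 0 0 5 0.1 0 0" --pt "-1 0 0 10 0.2 0 0" --pt "-1 0 0 15 0.3 0 0" --pt "-1 0 0 20 0.42 0 0" --pt "-1 0 0 25 0.54 0 0"

```text
clock: 20.5
position: [512.9, -150.1, 155.6]
ee_rot: [0.679, -0.678, 0.201, 0.201]
contact_force: [-0.6, 0.0, -2.3]
gripper_width: 43.1
```

move_arm --pt "-1 0 3 0 0.12 0 0" --pt "-1 0 6 0 0.24 0 0" --pt "-1 0 10 0 0.36 0 0" --pt "-1 0 15 0 0.48 0 0" --pt "-1 0 20 0 0.6 0 0"

```text
clock: 20.92
position: [513.3, -128.9, 156.0]
ee_rot: [0.708, -0.706, -0.009, -0.01]
contact_force: [-1.1, -1.4, -2.4]
gripper_width: 43.3
```

move_arm --pt "-1 0 0 0 0.1 0 0" --pt "-1 0 0 0 0.2 0 0" --pt "-1 0 0 0 0.3 0 0" --pt "-1 0 0 0 0.35 0 0" --pt "-1 0 0 0 0.35 0 0"

```text
clock: 21.33
position: [513.2, -132.1, 154.3]
ee_rot: [-0.693, 0.696, 0.131, 0.13]
contact_force: [-0.1, -0.3, -1.6]
gripper_width: 43.4
```

```bash
python3 - <<'E'
from h import *
s=st();Rm=R.from_quat(s["ee_rot"]).as_matrix()
print("angle tinx vs vertical",np.arccos(Rm[2,0]))
s=optics.get_image("scene");cv2.imwrite("pics/s12.png",cv2.resize(s["frame"][150:300,200:350],None,fx=4,fy=4,interpolation=2))
t=optics.get_image("top");cv2.imwrite("pics/t12.png",cv2.resize(t["frame"][170:280,230:360],None,fx=4.5,fy=4.5,interpolation=2))
save(optics.get_image("wrist"),"w12.png")
E
```

```text
{'clock': 21.333, 'joints': [-0.175, 0.373, -0.122, -0.398, -1.174, 0.345], 'joint_vel': [0.055, -0.026, -0.045, 0.065, 0.049, -0.066], 'joint_efforts': [-0.822, -37.712, 17.945, 2.694, -0.509, 0.28], 'position': [513.174, -132.144, 154.255], 'ee_rot': [-0.693, 0.696, 0.131, 0.13], 'contact_force': [-0.143, -0.32, -1.61], 'wrist_torque': [-0.961, -0.016, -0.021], 'gripper_width': 43.352}
angle tinx vs vertical 1.9429202888012203
```

View pics/s12.png

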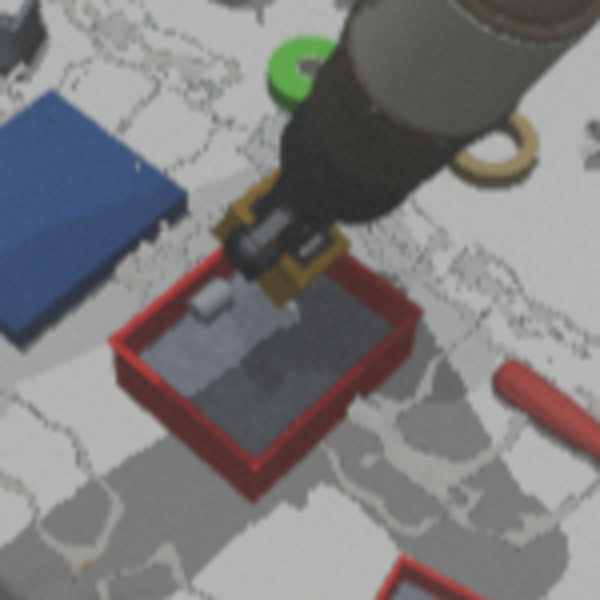

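View pics/t12.png

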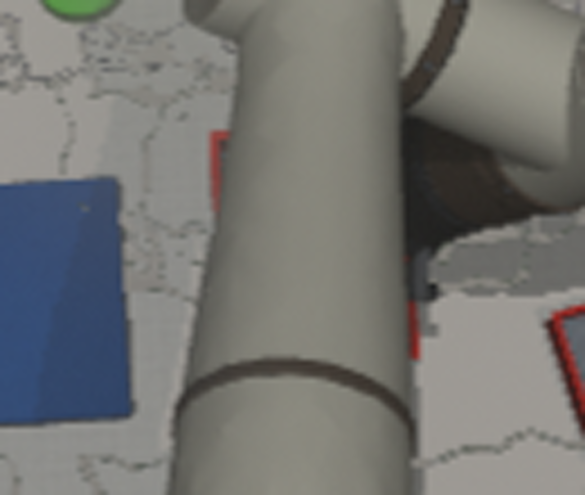

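View pics/w12.png

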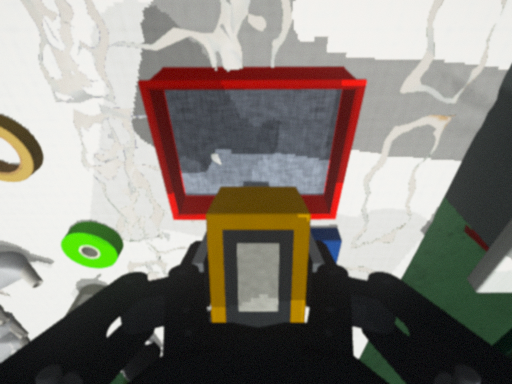

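move_arm --pt "-1 0 0 0 0 0 0" --pt "-1 0 0 0 -0.11 0 0" --pt "-1 0 0 0 -0.22 0 0" --pt "-1 0 -3 0 -0.33 0 0" --pt "-1 0 -6 0 -0.44 0 0"

```text
clock: 21.9
position: [514.4, -135.0, 156.7]
ee_rot: [0.708, -0.706, 0.028, 0.025]
contact_force: [-0.4, -1.5, -1.6]
gripper_width: 43.2
```

move_arm --pt "-1 0 -4 0 -0.11 0 0" --pt "-1 0 -8 0 -0.22 0 0" --pt "-1 0 -12 0 -0.33 0 0" --pt "-1 0 -15 0 -0.44 0 0" --pt "-1 0 -15 0 -0.55 0 0"

```text
clock: 22.32
position: [513.8, -149.6, 156.3]
ee_rot: [0.674, -0.672, 0.219, 0.216]
contact_force: [0.0, -1.6, -1.3]
gripper_width: 43.1
```

move_arm --pt "-1 0 0 0 -0.11 0 0" --pt "-1 0 0 0 -0.22 0 0" --pt "-1 0 0 0 -0.33 0 0" --pt "-1 0 0 0 -0.43 0 0" --pt "-1 0 0 0 -0.43 0 0"

```text
clock: 22.73
position: [513.7, -148.9, 152.9]
ee_rot: [0.614, -0.608, 0.355, 0.356]
contact_force: [0.1, 0.1, -1.8]
gripper_width: 43.2
```

move_arm --pt "-1 0 0 6 0 0 0" --pt "-1 0 0 -4 0 0 0" --pt "-1 0 0 0 0 0 0" --pt "-1 0 0 0 0 0 0" --pt "-1 0 0 0 0 0 0"

```text
clock: 23.15
position: [513.8, -151.5, 156.3]
ee_rot: [-0.611, 0.613, -0.355, -0.353]
contact_force: [-0.5, -0.5, -1.4]
gripper_width: 43.0
```

```bash
python3 - <<'E'
from h import *
s=st();Rm=R.from_quat(s["ee_rot"]).as_matrix()
print("angle tinx vs vertical",np.arccos(Rm[2,0]))
F=[]
for i in range(8):
  im=optics.get_image("scene"); s=readout.read_state();F.append(s["contact_force"])
print(np.mean(F,0))
E
```

```text
{'clock': 23.15, 'joints': [0.348, 0.472, -0.791, 1.083, -1.175, -1.259], 'joint_vel': [-0.001, 0.005, -0.004, 0.003, -0.0, -0.004], 'joint_efforts': [0.059, -34.593, 9.622, 1.269, -2.011, 0.009], 'position': [513.769, -151.475, 156.263], 'ee_rot': [-0.611, 0.613, -0.355, -0.353], 'contact_force': [-0.477, -0.495, -1.355], 'wrist_torque': [2.076, -0.068, 0.014], 'gripper_width': 43.016}
angle tinx vs vertical 0.5223438158470594
[-6.10651894e-06 -9.89854422e-02 -1.62875954e+00]
```

move_arm --pt "-1 0 0 0 0.11 0 0" --pt "-1 0 0 0 0.22 0 0" --pt "-1 0 0 0 0.33 0 0" --pt "-1 0 4 0 0.44 0 0" --pt "-1 0 8 0 0.55 0 0"

```text
clock: 23.97
position: [513.1, -143.1, 155.6]
ee_rot: [0.686, -0.685, 0.173, 0.173]
contact_force: [0.5, -1.3, -2.4]
gripper_width: 43.2
```

move_arm --pt "-1 -1 15 0 0.12 0 0" --pt "-1 -3 30 0 0.24 0 0" --pt "-1 -6 50 0 0.36 0 0" --pt "-1 -9 70 0 0.46 0 0" --pt "-1 -11 90 0 0.5 0 0"

```text
clock: 24.38
position: [502.9, -52.9, 156.3]
ee_rot: [-0.706, 0.708, 0.002, 0.002]
contact_force: [0.8, -0.0, -0.5]
gripper_width: 43.2
```

move_arm --pt "-1 -2 22 0 0 0 0" --pt "-1 -5 44 0 0 0 0" --pt "-1 -8 66 0 0 0 0" --pt "-1 -11 88 -5 0 0 0" --pt "-1 -13 108 -20 0 0 0"

```text
clock: 24.8
position: [490.2, 56.1, 136.9]
ee_rot: [0.707, -0.707, 0.001, -0.001]
contact_force: [1.4, 0.1, -0.6]
gripper_width: 43.3
```

move_arm --pt "-1 -1 10 -15 0 0 0" --pt "-1 -2 18 -35 0 0 0" --pt "-1 -2 22 -55 0 0 0" --pt "-1 -2 22 -65 0 0 0" --pt "-1 -2 22 -65 0 0 0"

```text
clock: 25.22
position: [485.1, 76.1, 67.7]
ee_rot: [0.707, -0.707, -0.001, 0.003]
contact_force: [-1.5, 0.5, -2.6]
gripper_width: 42.8
```

```bash
python3 - <<'E'
from h import *
s=st();Rm=R.from_quat(s["ee_rot"]).as_matrix();print(Rm.round(3))
save(optics.get_image("wrist"),"w13.png")
E
```

```text
{'clock': 25.217, 'joints': [0.487, 0.357, -0.521, -0.001, -0.701, -0.486], 'joint_vel': [-0.009, -0.038, 0.037, 0.018, -0.033, 0.001], 'joint_efforts': [0.349, -32.374, 13.719, 3.133, 0.238, -0.004], 'position': [485.149, 76.064, 67.748], 'ee_rot': [0.707, -0.707, -0.001, 0.003], 'contact_force': [-1.501, 0.535, -2.554], 'wrist_torque': [0.015, 0.03, 0.057], 'gripper_width': 42.827}
[[ 0.    -1.    -0.007]
 [-1.    -0.    -0.003]
 [ 0.003  0.007 -1.   ]]
```

View pics/w13.png

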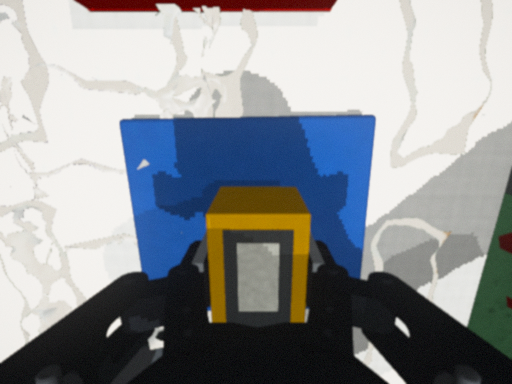

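move_arm --pt "-1 0 0 -10 0 0 0" --pt "-1 0 0 -20 0 0 0" --pt "-1 0 0 -28 0 0 0" --pt "-1 0 0 -32 0 0 0" --pt "-1 0 0 -33 0 0 0"

```text
clock: 25.68
position: [487.5, 76.5, 37.1]
ee_rot: [-0.707, 0.707, 0.0, -0.0]
contact_force: [-0.3, -0.4, -1.4]
gripper_width: 43.0
```

move_arm --pt "-1 0 0 -1 0 0 0" --pt "-1 0 0 -2 0 0 0" --pt "-1 0 0 -2 0 0 0"

```text
clock: 25.93
position: [488.0, 76.9, 35.7]
ee_rot: [0.707, -0.707, 0.0, -0.0]
contact_force: [-0.2, 0.2, -2.5]
gripper_width: 43.2
```

move_arm --pt "-1 0 0 -1 0 0 0" --pt "-1 0 0 -1 0 0 0" --pt "-1 0 0 -1 0 0 0"

```text
clock: 26.18
position: [488.0, 76.9, 35.7]
ee_rot: [0.707, -0.707, 0.0, -0.001]
contact_force: [-2.2, -0.0, 5.8]
gripper_width: 43.0
```

Contact. Release, then retreat straight up.

move_arm --pt "-0.3 0 0 0 0 0 0" --pt "0 0 0 0 0 0 0" --pt "0.3 0 0 0 0 0 0" --pt "1 0 0 0 0 0 0" --pt "1 0 0 0 0 0 0"

```text
clock: 26.6
position: [487.8, 76.9, 34.5]
ee_rot: [0.707, -0.707, 0.0, -0.0]
contact_force: [0.2, 0.5, -0.6]
gripper_width: 77.6
```

move_arm --pt "1 0 0 0 0 0 0" --pt "1 0 0 10 0 0 0" --pt "1 0 0 35 0 0 0" --pt "1 0 0 70 0 0 0" --pt "1 0 0 100 0 0 0"

```text
clock: 27.02
position: [487.5, 76.6, 135.5]
ee_rot: [0.707, -0.707, -0.0, 0.001]
contact_force: [1.0, 0.1, -0.3]
gripper_width: 85.7
```

move_arm --pt "1 -10 0 30 0 0 0" --pt "1 -20 0 60 0 0 0" --pt "1 -40 0 80 0 0 0" --pt "1 -40 0 80 0 0 0" --pt "1 -40 0 80 0 0 0"

```text
clock: 27.43
position: [447.5, 77.0, 215.5]
ee_rot: [0.707, -0.707, 0.0, -0.002]
contact_force: [-1.0, 0.8, -0.3]
gripper_width: 85.4
```

```bash
python3 - <<'E'
from h import *
s=st()
im=optics.get_image("wrist");save(im,"w14.png")
for o in yel(im,72):print(o)
s=optics.get_image("scene");cv2.imwrite("pics/s14.png",cv2.resize(s["frame"][110:300,140:350],None,fx=3,fy=3,interpolation=2))
print(np.mean([readout.read_state()["contact_force"]],0))
E
```

```text
{'clock': 27.433, 'joints': [0.53, 0.103, -0.417, -0.0, -1.048, -0.529], 'joint_vel': [-0.009, 0.055, -0.018, -0.004, 0.009, 0.002], 'joint_efforts': [0.104, -24.901, 18.09, 4.039, -0.053, -0.015], 'position': [447.489, 77.006, 215.473], 'ee_rot': [0.707, -0.707, 0.0, -0.002], 'contact_force': [-1.039, 0.775, -0.331], 'wrist_torque': [0.032, -0.019, 0.029], 'gripper_width': 85.354}
(array([538.3, 259.8]), array([22.8, 34.2]), -25.5, array([187.00137, 322.63943], dtype=float32))
(array([489.2,  77.8]), array([42.8, 64.2]), 89.1, array([220.5, 182. ], dtype=float32))
[-0.10114571 -0.68472887  0.48184692]
```

View pics/w14.png

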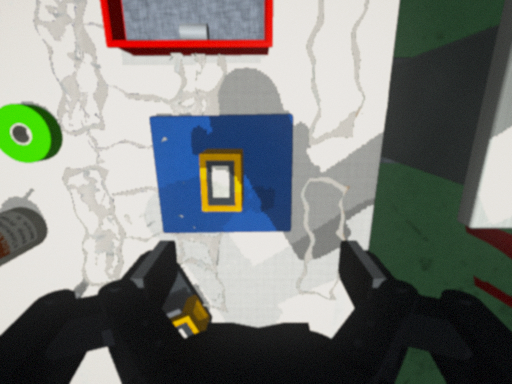

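View pics/s14.png

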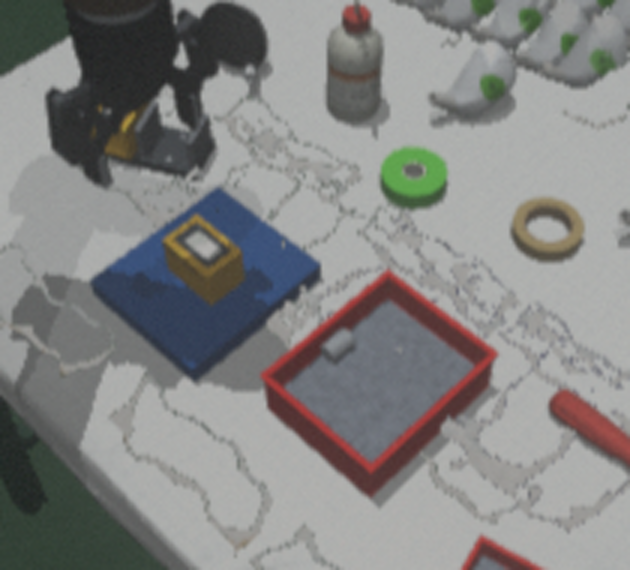

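```bash
python3 - <<'E'
from h import *
workorder.job_done()
E
```

```text
the job is handed in; nothing more can be done
```

The job is handed in: the weight is in the red tray, the emptied tin stands upright on the blue mat, and the other tin is still in the cradle. I finished at about 27.5 s of the 72 s allowed.

- **Finding the heavy tin:** I lifted the tin in the bay nearer the mat by its ends. It pulled about 2.6 to 2.9 N, where an empty tin pulls about 1.5 N. Since that settled it, I never lifted the other tin; it was left untouched in its bay rather than felt.
- **Emptying it:** I set the tin on the mat, let go and took it again across its sides. Over the tray I tipped it mouth down 64°, shook it, rocked it 21° mouth up, then tipped it 60° mouth down again. The reading dropped to 1.4–1.6 N, which matches an empty tin.
- **Last checks:** The final pictures show the roller lying in the tray. The tin stands on the mat about 2 mm from the mat's centre. The gripper is open at 215 mm height and touching nothing, and the bystanders in view are where they were.
- **Disagreement:** The top camera placed the tins 6 to 8 mm off from the wrist camera and scene camera. I used the wrist camera's two views, and the grasps fitted.

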